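# Lock the bayonet clamp on a rubber wax mould

### The job

A rubber mould stands on edge in the small mould clamp, ready for wax injection. Close the clamp on it: push the upright ball-ended handle along its slot towards the mould as far as it goes, keep it there against the spring while you push it over sideways to the end of the cross slot, and let it settle in the seat so that the press plate stays clamped. Only push the handle from outside with the fingertips; never take it between the fingers, do not touch the mould, and leave the other things on the bench alone.

Things in the scene. Friction and masses are not known exactly. Their poses are not given: they have to be found in the camera images.
- clamp: Metal mould clamp screwed to the bench, base 222 x 88 x 10 mm; it never moves. Origin: centre of its underside, on the bench. Its x axis is the clamping direction (towards mould and back plate), y to the left of that, z up. The fixed back plate, 74 mm wide, 63 mm tall, has its face at x = 80 mm. Apart from plates, mould, barrel and handle nothing on it is higher than 31 mm.
- slot_corner (a point): Corner of the L slot, on top of the barrel (steel tube, 36 mm diameter, along clamp x = -80 to 8 mm; axis at y = 0, 36 mm up). Slot 10 mm wide: the long leg runs along the top from clamp x = -57 mm to the corner at -15 mm; from there the cross leg runs round the right-hand side (-y) by 1.08 rad, its end cut 3 mm back towards -x as a seat.
- plunger (a joint): Plunger travel, m, along clamp +x: 0 to 0.0375 (stop), at the start 0 to 0.010; stays where left (1.5 N friction) while the press plate is free. Handle pin at clamp x = -52 mm + plunger. The handle swings only above 0.0346 (aim for 0.036); there the press plate pushes back with about 10 N and, if let go, drives it back several mm. Once swung right over, the spring seats it at about 0.0315.
- handle (a joint): Swing of the handle about the barrel's axis, rad: 0 = upright, growing as its knob goes over to the clamp's right (-y) and down; end of the cross leg at 1.08, seat from about 0.96 on. Stays where it is left; needs about 1 to 3 N at the knob.
- knob (a point): Centre of the black ball, 20 mm diameter, at the end of the handle, 50 mm from the barrel's axis: 86 mm above the bench when upright, about 60 mm above it and 44 mm to the right when swung over.
- stalk (a point): Point on the handle's steel stalk (8 mm diameter), 30 mm from the barrel's axis; the stalk joins barrel and ball.
- press_plate: Aluminium press plate on the plunger's nose, 6 x 58 x 44 mm, behind it a rubber spring that gives up to 13 mm (800 N/m with 3 mm preload). Origin: on its face towards the mould, at the height of the barrel's axis; x axis as the clamp's. With the spring free its face is at clamp x = 28.5 mm + plunger.
- back_plate (a point): Middle of the mould's place on the face of the fixed back plate, 34 mm above the bench.
- mould: Orange rubber mould, 24 mm thick, 63 mm wide, 48 mm tall, standing loose on edge on the clamp's base between press plate and back plate, 4 to 14 mm short of the back plate. Origin: centre of its large face towards the back plate, 34 mm above the bench; its own x axis points up, its z axis towards the barrel.
- green_mould: Bystander: green rubber mould lying flat, 40 x 50 x 18 mm. Origin: centre of underside.
- eye_loupe: Bystander: black eye loupe, 34 mm across, 30 mm tall. Origin: centre of underside.
- side_cutters: Bystander: side-cutting pliers with red grips, lying flat, 36 x 125 x 13 mm, long along its y axis. Origin: centre of underside.

How it is judged:
On the way, in this order (a step that is already met when the one before it is completed fails the run):
1. the handle is pushed along the long leg to the corner, pressing the mould against the back plate (value of joint plunger above 0.0335 m and contact force between press_plate and mould above 3 N), for 0.05 s.
2. the handle is swung to the end of the cross leg and sits in the seat (value of joint handle above 0.9 rad and value of joint plunger between 0.0295 and 0.0333 m), for 0.1 s.
At the end, for the whole second after the job is handed in: The handle is swung over by more than 0.9 rad and its pin has dropped back into the seat (plunger between 29.5 and 33.3 mm), the press plate presses the mould with more than 3 N, and the mould stands upright (within 0.06 rad) on the clamp's base, its far face within 2 mm of the back plate, at rest (all of step 2 and contact force between press_plate and mould above 3 N and angle between mould's own x axis and vertical below 0.06 rad and x of mould in the frame of clamp above 0.078 m and z of mould in the frame of clamp below 0.037 m and linear speed of mould below 0.01 m/s and velocity of joint handle between -0.1 and 0.1 rad/s); the robot touches nothing.
It fails at once if the handle is taken between the fingers (grasp point within 8 mm of the knob's centre or the stalk) (distance between the grasp point and knob below 0.008 m or distance between the grasp point and stalk below 0.008 m).
It fails at once if the robot touches the mould (contact force between any of the fingers, the arm and mould above 0.5 N).
It fails at once if the mould is lifted more than 10 mm off the clamp's base (z of mould in the frame of clamp above 0.044 m).
It fails at once if a bystander is moved or lifted by more than 15 mm (distance of any of green_mould, eye_loupe, side_cutters from where it was at the start of the episode above 0.015 m).
It also fails if it takes over 48 s, if anything falls off the work surface, if the arm or the gripper's body presses on something with over 40 N, if the wrist force passes 120 N, or if a joint passes its speed limit or range.

### The arm

A 6-joint arm with a two-finger parallel gripper is mounted at the origin on a cart in front of the work surface, level with it; the furniture and walls round the work are solid. World frame = base frame: x ahead of the robot, y to its left, z up, the work surface at z = 0. Lengths are in m, angles in rad, forces in N, time in s.
With the tool pointing down it reaches from about 0.25 to 0.85 m from the base axis. Payload 12.5 kg.
Tool frame: the origin (TCP) lies between the finger pads; the fingertips stand 11 mm ahead of it and the grasp point (between the pads) lies 8 mm behind it; y points along the fingers, z is the direction in which the jaws open and shut, and the axes are right-handed (so a half turn about y gives the same grasp; the last joint's range is limited). The gripper opens to 93 mm and grips with 3 to 60 N. Pads are 15 mm wide; open, the fingers measure 128 mm over their backs; the gripper's body (75 mm by 188 mm) begins 65 mm behind the grasp point.
Start: joints at [1.137, 0.351, 1.652, -0, 1.139, -0.085], TCP at [0.188, 0.517, 0.23] pointing down, gripper open.
Joint ranges: [-2.75, 2.75], [-0.79, 2.1], [0.01, 2.65], [-1.57, 4.71], [0.07, 3.14], [-2.87, 2.87]. Speed limits (rad/s): [2.22, 2.22, 2.79, 3.14, 3.14, 3.14].

### API

Orientations are given as a unit quaternion [w, x, y, z].
In Python, from workcell import ctrl gives the robot as it stands.
- The arm moves only by the tool apply_moves, never from a script. Its argument "rows" is a list of rows, each a list of 6 numbers: the shift along the world's x, y, z in cm, then the turn, a rotation vector about the world's x, y, z in degrees. A call has 1 to 10 rows; each row shifts and turns the commanded pose from where the row before left it; what a row does not reach is not made up. A row lasts 1/8 s, in which the tool goes at most 62.5 mm and 10.7 degrees, less where a joint would pass 70% of its speed; a pose out of reach is approached as far as the arm can. A call is refused whole if a number of a shift passes 6.25 or a number of a turn 10.7, either way. A call with a gripper value outside its range is refused whole. "gripper" is the finger opening in cm, from 0 to 9.3, set as the call begins (left out, the last holds). The fingers move at their own pace and stop on an object; the grip force is fixed at half the most. Time passes only in rows, so rows that do not move let the fingers close. It gives the time, the measured TCP pose, the force and the opening at its end, in the units of the state.
- ctrl.observe(): the state, without advancing time (a new reading comes with each control period).
- ctrl.camera(name): name is "side" or "top" or "wrist"; returns (picture, depth): 480x640x3 uint8, red, green, blue; 480x640 float32, m along the optical axis (not along the pixel's ray), 0 where there is no reading.
- ctrl.get_calibration(name): a dict with "vertical_fov" (degrees; the focal length in pixels is half the picture's height over the tangent of half this angle, whatever the lens; pixels are square), "cx", "cy" (the principal point, pixels), "cam_to_world" (4x4, takes a point from camera to world coordinates); the wrist camera has in their place "mount" (4x4, takes a point from camera to tool coordinates, whose origin is the TCP and whose axes are the tool frame's). Camera axes: x right, y up, looking along -z (the intrinsics and any distortion apply to the point x, -y, -z); pixel columns grow to the right and rows downward; lengths in m; the calibration is good to about 2 mm. A picture is of the moment at which its call begins: read the wrist's pose just before it. get_calibration takes no time and is no camera call.
- ctrl.job_done(): hands the job in, once; it reports no verdict.
The state is a dict: "clock": time; "qpos": joint angles; "qvel": joint speeds; "joint_torque": joint torques, N m; "position": TCP position; "ee_rot": TCP orientation; "wrist_force": force on the tool from outside, world axes, zero at the start; "wrist_torque": the same for the moment, N m; "width": opening from 0.0 (shut) to 1.0 (fully open).
Only numpy, scipy, OpenCV 4.12 (cv2) and the standard library are available. Lean on these libraries where they do the work, as an engineer would, in place of code of your own. Each camera call takes 0.05 s, during which the arm holds its last target.

## Working session

There is one attempt and no reset: what is moved stays moved. The work goes in short steps, Python scripts to look and compute and a tool call to move; the robot and the scene stay as the last step left them, time stands still between calls to the robot, and variables do not carry over. Pictures are saved under pics/ and viewed, and the job is handed in when it is done.

Besides the shell and the picture viewer there is one more tool, called by a JSON object that holds its "fn" and its "kwargs". apply_moves: Moves the arm, as the interface text tells. Its arguments: {"type":"object","properties":{"rows":{"type":"array"},"gripper":{"type":"number"}},"required":["rows"]}

```bash
mkdir -p pics; ls; python3 - <<'E'
from workcell import ctrl
import cv2,numpy as np
print(ctrl.observe())
for n in ["side","top"]:
    c=ctrl.get_calibration(n);print(n,c)
    p,d=ctrl.camera(n);cv2.imwrite(f"pics/{n}0.png",p[:,:,::-1]);np.save(f"{n}0.npy",d)
print(ctrl.get_calibration("wrist"))
E
```

```text
pics
{'clock': 0.0, 'qpos': array([ 1.13740713e+00,  3.51217261e-01,  1.65241830e+00, -1.13739837e-05,
        1.13910061e+00, -8.45885080e-02]), 'qvel': array([ 1.35088377e-04,  9.51162825e-04, -7.44109027e-05, -6.64153422e-05,
       -9.16241696e-04, -1.48068809e-04]), 'joint_torque': array([ 1.16472315e-04, -4.97316206e+01, -2.85251641e+01,  6.98742410e-02,
        2.57204828e-02, -9.82830807e-05]), 'position': array([0.18780772, 0.51659051, 0.22911402]), 'ee_rot': array([-0.69598895,  0.69677244, -0.12279381,  0.12259379]), 'wrist_force': array([0.02714921, 0.05093413, 0.92841814]), 'wrist_torque': array([ 0.03696172, -0.04308063,  0.03198323]), 'width': 1.001232757933913}
side {'vertical_fov': 57.03871820961255, 'cx': 319.0569314887769, 'cy': 232.9239524499086, 'cam_to_world': array([[ 0.82836482,  0.23539972, -0.50832933,  0.17355122],
       [-0.55958401,  0.38987697, -0.73134238, -0.76204949],
       [ 0.02602811,  0.89027126,  0.45468628,  0.4700631 ],
       [ 0.        ,  0.        ,  0.        ,  1.        ]])}
top {'vertical_fov': 56.548779630964866, 'cx': 321.9955402071915, 'cy': 231.50600936786594, 'cam_to_world': array([[-0.01543294,  0.99017676, -0.13896695,  0.4668631 ],
       [-0.99979929, -0.01705771, -0.01050826, -0.13474784],
       [-0.01277549,  0.13877688,  0.99024127,  0.92079463],
       [ 0.        ,  0.        ,  0.        ,  1.        ]])}
{'vertical_fov': 69.68226537732278, 'cx': 316.2148361298085, 'cy': 240.9084924706944, 'mount': array([[ 1.81766504e-03, -9.71271777e-01, -2.37966032e-01,
        -6.47723236e-02],
       [ 3.56854389e-04,  2.37967040e-01, -9.71273165e-01,
        -1.54864767e-01],
       [ 9.99998284e-01,  1.68053005e-03,  7.79146964e-04,
        -5.45908048e-04],
       [ 0.00000000e+00,  0.00000000e+00,  0.00000000e+00,
         1.00000000e+00]])}
```

View pics/side0.png

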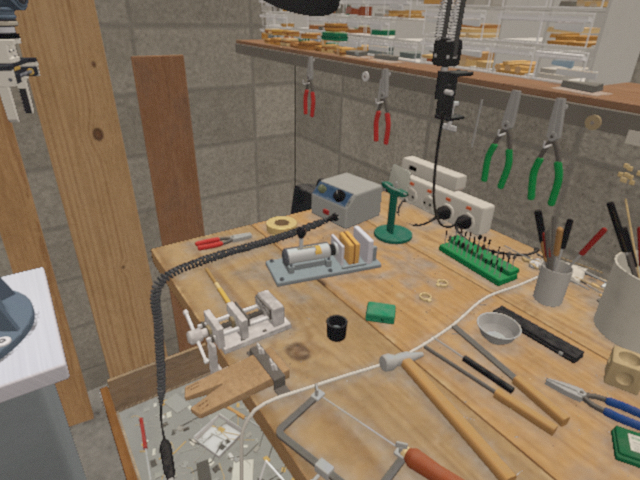

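View pics/top0.png

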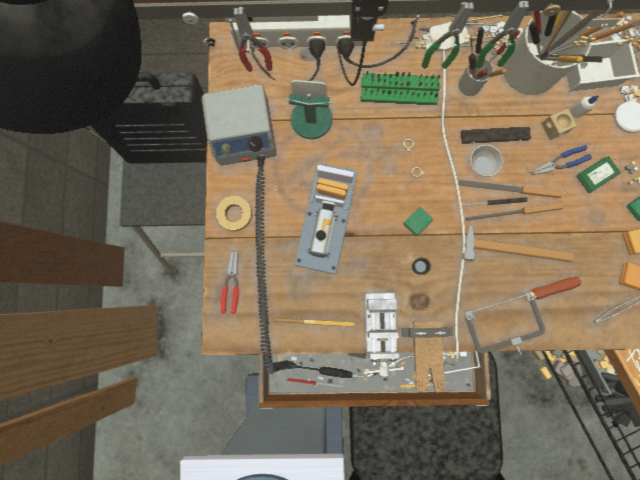

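```bash
cat > h.py <<'E'
from workcell import ctrl
import cv2,numpy as np
def deproj(n,u,v,d,T=None,):
    c=ctrl.get_calibration(n);f=240/np.tan(np.radians(c['vertical_fov'])/2)
    T=c['cam_to_world'] if T is None else T
    return (T@np.array([(u-c['cx'])/f*d,-(v-c['cy'])/f*d,-d,1]))[:3]
def proj(n,P,T=None):
    c=ctrl.get_calibration(n);f=240/np.tan(np.radians(c['vertical_fov'])/2)
    T=c['cam_to_world'] if T is None else T
    p=np.linalg.inv(T)@np.append(P,1); return c['cx']+f*p[0]/-p[2], c['cy']-f*p[1]/-p[2]
E
python3 - <<'E'
import cv2,numpy as np
t=cv2.imread("pics/top0.png");s=cv2.imread("pics/side0.png")
cv2.imwrite("pics/tc.png",cv2.resize(t[155:280,280:370],None,fx=6.4/1.35,fy=6.4/1.35,interpolation=2))
cv2.imwrite("pics/sc.png",cv2.resize(s[215:290,255:390],None,fx=5.9,fy=5.9,interpolation=2))
from h import *
d=np.load("top0.npy");e=np.load("side0.npy")
for u,v in [(321,236),(312,267),(300,262),(334,270),(352,172),(333,185),(320,245),(346,200)]:print('t',u,v,d[v,u],deproj('top',u,v,d[v,u]).round(4))
for u,v in [(302,234),(270,268),(352,245),(330,270)]:print('s',u,v,e[v,u],deproj('side',u,v,e[v,u]).round(4))
E
```

```text
t 321 236 0.8299756 [ 0.574  -0.124   0.0978]
t 312 267 0.9074534 [ 0.5218 -0.1037  0.0124]
t 300 262 0.9101642 [ 0.5324 -0.0793  0.0115]
t 334 270 0.90978414 [ 0.5152 -0.1483  0.0087]
t 352 172 0.88101256 [ 0.7047 -0.1867  0.0639]
t 333 185 0.8835197 [ 0.6805 -0.1488  0.0584]
t 320 245 0.87189883 [ 0.562  -0.1212  0.0538]
t 346 200 0.9280606 [ 0.6599 -0.176   0.0102]
s 302 234 0.8410878 [ 0.5737 -0.1295  0.085 ]
s 270 268 0.8729444 [ 0.5207 -0.0964  0.0089]
s 352 245 0.8693514 [ 0.6636 -0.1718  0.0553]
s 330 270 0.8650695 [ 0.614  -0.1697  0.0126]
```

View pics/tc.png

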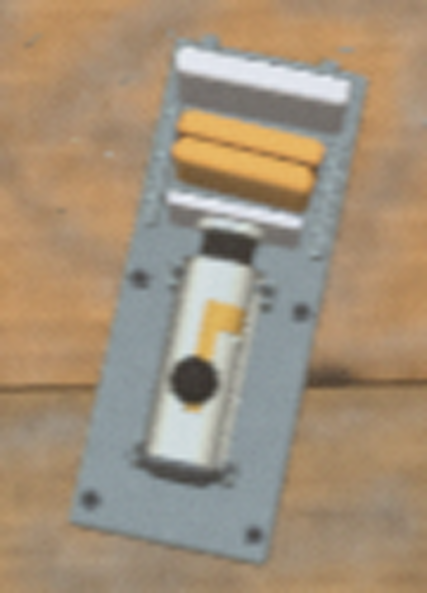

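View pics/sc.png

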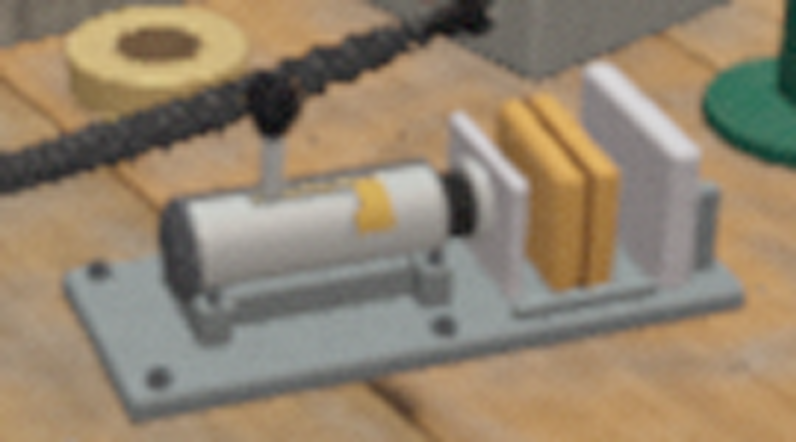

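```bash
cat >> h.py <<'E'
def atz(n,u,v,z,T=None):
    c=ctrl.get_calibration(n);T=c['cam_to_world'] if T is None else T
    a=deproj(n,u,v,1.,T);o=T[:3,3];r=a-o
    return o+r*(z-o[2])/r[2]
E
python3 - <<'E'
from h import *
k=6.4/1.35
P=[atz('top',280+(x+.5)/k-.5,155+(y+.5)/k-.5,.01) for x,y in [(70,522),(262,562),(366,75),(175,40)]]
P=np.array(P);print(P.round(4))
print([np.linalg.norm(P[i]-P[i-1]).round(4) for i in range(4)])
c=P.mean(0);ax=(P[2]+P[3]-P[0]-P[1]);yaw=np.arctan2(ax[1],ax[0]);print('clamp',c.round(4),yaw,np.degrees(yaw))
kt=atz('top',280+193.5/k,155+379/k,.086);print('knob',kt)
# side corners
k=5.9
Q=np.array([atz('side',255+x/k,215+y/k,.01) for x,y in [(68,278),(135,408),(742,292)]]);print(Q.round(4),np.linalg.norm(Q[0]-Q[1]),np.linalg.norm(Q[2]-Q[1]))
print('knob s',atz('side',255+273/k,215+104/k,.086))
ax=np.array([np.cos(yaw),np.sin(yaw),0]);ay=np.array([-ax[1],ax[0],0])
print('knob in clamp',(kt-c)@ax,(kt-c)@ay)
E
```

```text
[[ 0.5272 -0.0676  0.01  ]
 [ 0.5087 -0.1499  0.01  ]
 [ 0.7229 -0.2002  0.01  ]
 [ 0.7405 -0.1158  0.01  ]]
[np.float64(0.2187), np.float64(0.0844), np.float64(0.22), np.float64(0.0862)]
clamp [ 0.6248 -0.1334  0.01  ] -0.2261840458747064 -12.959391221814075
knob [ 0.57749979 -0.12356272  0.086     ]
[[ 0.5246 -0.0745  0.01  ]
 [ 0.5051 -0.1559  0.01  ]
 [ 0.7163 -0.2031  0.01  ]] 0.08377153571026022 0.2164857084582711
knob s [ 0.57448584 -0.12567548  0.086     ]
knob in clamp -0.048327072735416435 -0.001042424183686311
```

```bash
python3 - <<'E'
from h import *
from scipy.spatial.transform import Rotation as R
d=np.load("top0.npy")
for u,v in [(60,60),(130,100),(262,180),(262,230),(262,280),(262,330),(275,367),(240,130),(320,120),(368,20),(500,40)]:
    print(u,v,deproj('top',u,v,float(d[v,u])).round(3))
o=ctrl.observe();q=o['ee_rot'];print(R.from_quat(np.roll(q,-1)).as_matrix().round(3))
# everything higher than 0.1 in region
v,u=np.mgrid[0:480,0:640]
c=ctrl.get_calibration('top');f=240/np.tan(np.radians(c['vertical_fov'])/2);T=c['cam_to_world']
P=np.stack([(u-c['cx'])/f*d,-(v-c['cy'])/f*d,-d],-1)@T[:3,:3].T+T[:3,3]
m=(d>0)&(P[...,2]>0.07)
im=cv2.imread("pics/top0.png");im[m]=(0,0,255);cv2.imwrite("pics/high.png",im)
E
```

```text
60 60 [0.665 0.087 0.573]
130 100 [ 0.926  0.322 -0.069]
262 180 [0.708 0.    0.001]
262 230 [ 0.599 -0.002  0.016]
262 280 [ 0.497 -0.003  0.021]
262 330 [ 0.398 -0.004  0.022]
275 367 [ 0.318 -0.023 -0.035]
240 130 [0.786 0.031 0.089]
320 120 [ 0.834 -0.125  0.012]
368 20 [ 0.825 -0.194  0.375]
500 40 [ 1.008 -0.518  0.014]
[[ 0.94  -0.     0.342]
 [-0.342 -0.001  0.94 ]
 [-0.    -1.    -0.001]]
```

View pics/high.png

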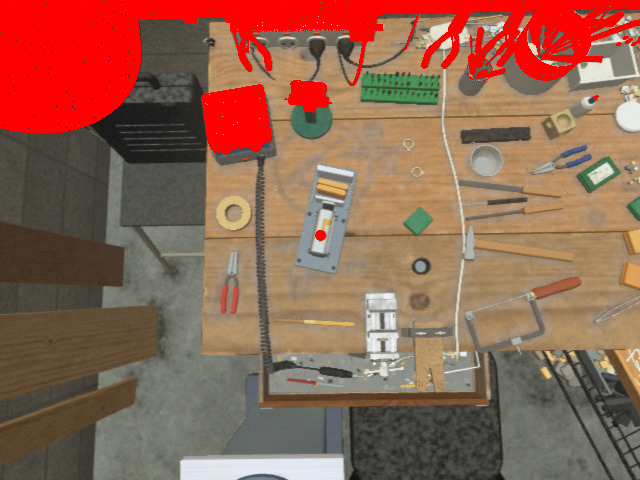

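{"fn": "apply_moves", "kwargs": {"rows": [[2.5,-5,0,0,0,-3.8],[2.5,-5,0,0,0,-3.8],[2.5,-5,0,0,0,-3.8],[2.5,-5,0,0,0,-3.8],[2.5,-5,0,0,0,-3.8],[2.5,-5,0,0,0,-3.8],[2.5,-5,0,0,0,-3.8],[2.5,-5,0,0,0,-3.8],[2.5,-5,0,0,0,-3.8],[2.5,-5,0,0,0,-3.8]], "gripper": 0}}

```text
clock: 1.35
position: [0.4384, 0.015, 0.2296]
ee_rot: [0.618, -0.618, 0.343, -0.343]
wrist_force: [1.6, 0.8, -0.3]
width: 0.012
```

{"fn": "apply_moves", "kwargs": {"rows": [[4,-4,-1,0,0,0],[4,-4,-1,0,0,0],[3,-2,-1,0,0,0],[0,0,0,0,0,0]]}}

```text
clock: 1.85
position: [0.5485, -0.0843, 0.1982]
ee_rot: [-0.618, 0.618, -0.344, 0.343]
wrist_force: [-0.6, 0.7, -0.2]
width: 0.002
```

```bash
cat >> h.py <<'E'
from scipy.spatial.transform import Rotation as R
def wT():
    o=ctrl.observe();A=np.eye(4);A[:3,:3]=R.from_quat(np.roll(o['ee_rot'],-1)).as_matrix();A[:3,3]=o['position']
    return A@ctrl.get_calibration('wrist')['mount'],A
E
python3 - <<'E'
from h import *
T,A=wT();p,d=ctrl.camera('wrist');cv2.imwrite("pics/w1.png",p[:,:,::-1]);np.savez("w1.npz",T=T,d=d,A=A)
print(A.round(3),ctrl.observe()['clock'],ctrl.observe()['qpos'],ctrl.observe()['wrist_force'])
p,d=ctrl.camera('side');cv2.imwrite("pics/s1.png",p[:,:,::-1])
E
```

```text
[[ 0.529 -0.002  0.849  0.548]
 [-0.849  0.     0.529 -0.084]
 [-0.001 -1.    -0.001  0.198]
 [ 0.     0.     0.     1.   ]] 1.9 [-2.35117763e-01  3.92739079e-01  1.67260780e+00  5.24514226e-05
  1.07813995e+00 -7.93094342e-01] [ 0.05662962 -0.72621288  0.3272234 ]
```

View pics/w1.png

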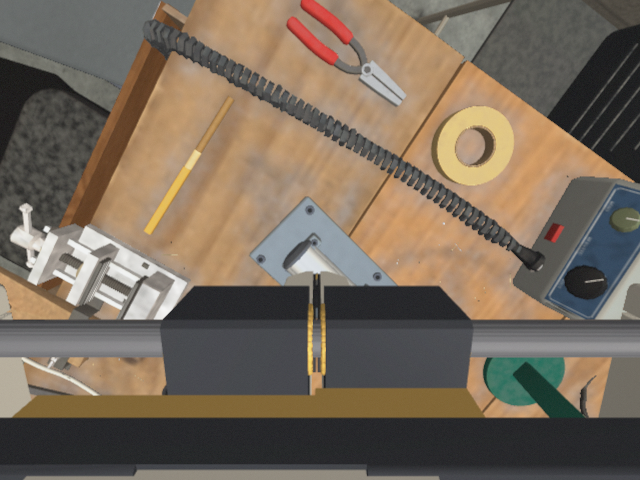

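View pics/s1.png

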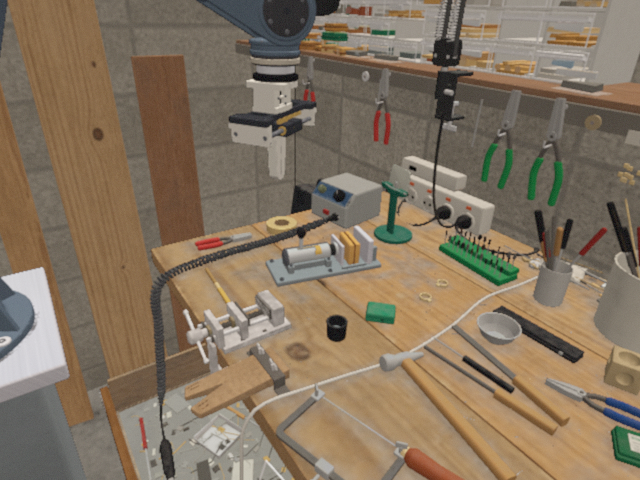

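```bash
python3 - <<'E'
from h import *
T,A=wT();p,d=ctrl.camera('top');cv2.imwrite("pics/t1.png",p[:,:,::-1])
s=cv2.imread("pics/s1.png")
tip=A[:3,3]+A[:3,1]*.011
C=[tip+A[:3,0]*a*.0075+A[:3,2]*b*.0175 for a,b in [(1,1),(1,-1),(-1,-1),(-1,1)]]
print(proj('side',tip),[np.round(proj('side',c),1) for c in C]);print(proj('top',tip),[np.round(proj('top',c),1) for c in C])
for n,im in (('side',s),('top',p[:,:,::-1].copy())):
    x,y=map(int,proj(n,tip))
    z=cv2.resize(im[y-60:y+30,x-60:x+60],None,fx=6,fy=6,interpolation=2)
    for c in C:
        u,v=proj(n,c);cv2.circle(z,(int((u-x+60.5)*6),int((v-y+60.5)*6)),2,(0,0,255),-1)
    cv2.imwrite(f"pics/{n}tip.png",z)
E
```

```text
(np.float64(276.88884364864003), np.float64(177.68550145381224)) [array([284.9, 175.5]), array([275.9, 181.3]), array([268.6, 179.9]), array([277.9, 174.2])]
(np.float64(295.47624617907474), np.float64(245.35041741103356)) [array([293.6, 234.1]), array([305. , 251.7]), array([297.3, 256.7]), array([286., 239.])]
```

View pics/sidetip.png

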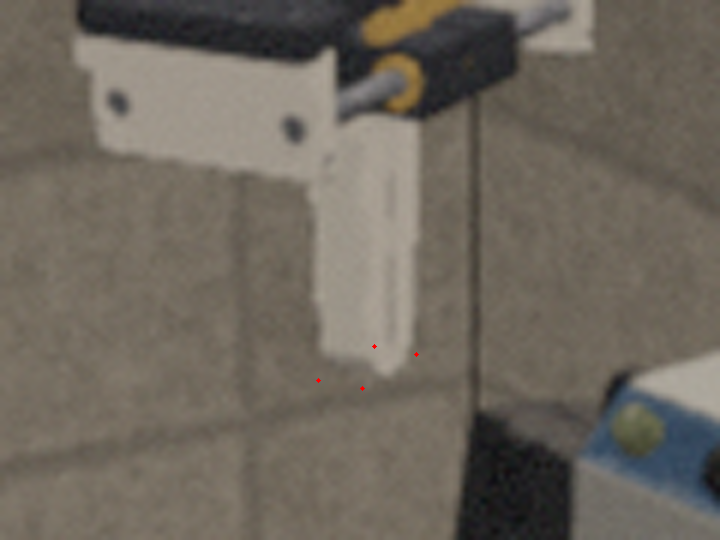

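View pics/toptip.png

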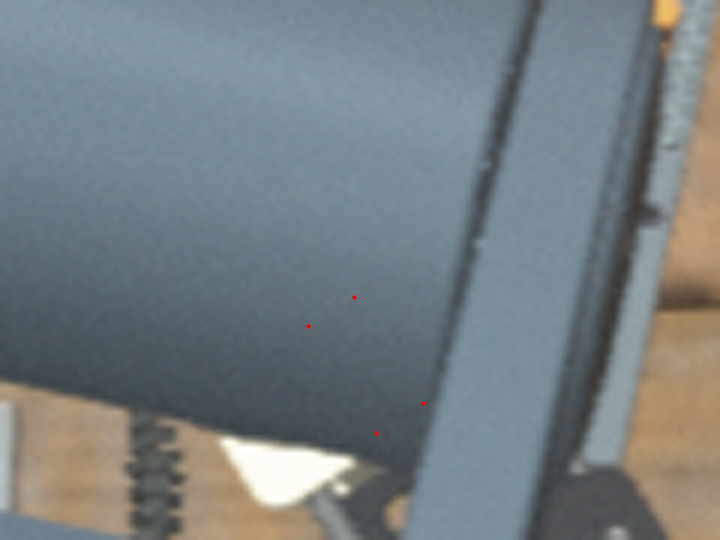

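{"fn": "apply_moves", "kwargs": {"rows": [[0,0,-5,0,0,0],[0,0,-5,0,0,0],[0,0,-2.5,0,0,0],[0.5,-0.8,0,0,0,0],[0.5,-0.8,0,0,0,0],[0,0,0,0,0,0]]}}

```text
clock: 2.75
position: [0.5591, -0.0999, 0.0762]
ee_rot: [0.619, -0.618, 0.342, -0.344]
wrist_force: [1.1, 0.1, -0.1]
width: 0.007
```

```bash
cat > look.py <<'E'
from h import *
import sys
k=sys.argv[1];T,A=wT()
o=ctrl.observe()
p,d=ctrl.camera('side');z=cv2.resize(p[200:290,255:390,::-1],None,fx=5.9,fy=5.9,interpolation=2);cv2.imwrite(f"pics/s{k}.png",z)
print(o['clock'],o['position'].round(4),o['wrist_force'].round(2))
E
python3 look.py 2
```

```text
2.75 [ 0.5591 -0.0999  0.0762] [ 1.13  0.09 -0.05]
```

View pics/s2.png

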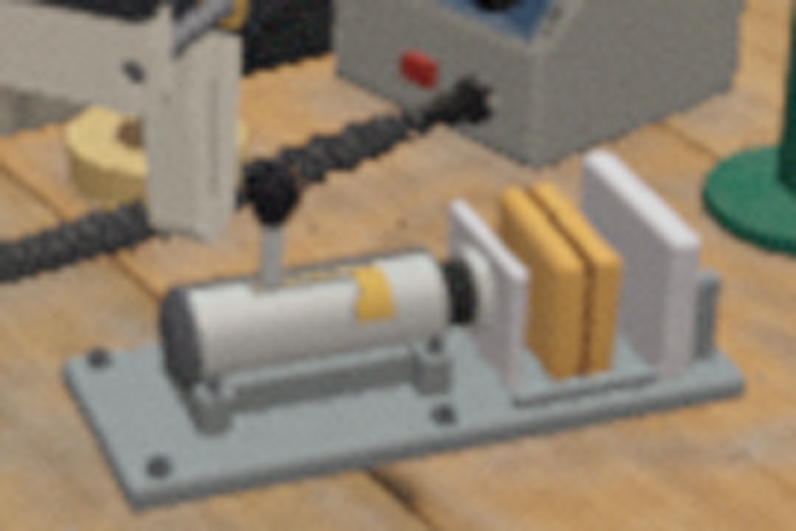

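{"fn": "apply_moves", "kwargs": {"rows": [[0.5,-0.8,0,0,0,0],[0.5,-0.12,0,0,0,0],[0.5,-0.12,0,0,0,0],[0.5,-0.12,0,0,0,0],[0,0,0,0,0,0]]}}

```text
clock: 3.42
position: [0.5784, -0.1107, 0.0746]
ee_rot: [0.619, -0.618, 0.343, -0.343]
wrist_force: [-0.4, 0.8, 0.2]
width: 0.002
```

```bash
python3 look.py 3
```

```text
3.425 [ 0.5784 -0.1107  0.0746] [-0.43  0.79  0.25]
```

View pics/s3.png

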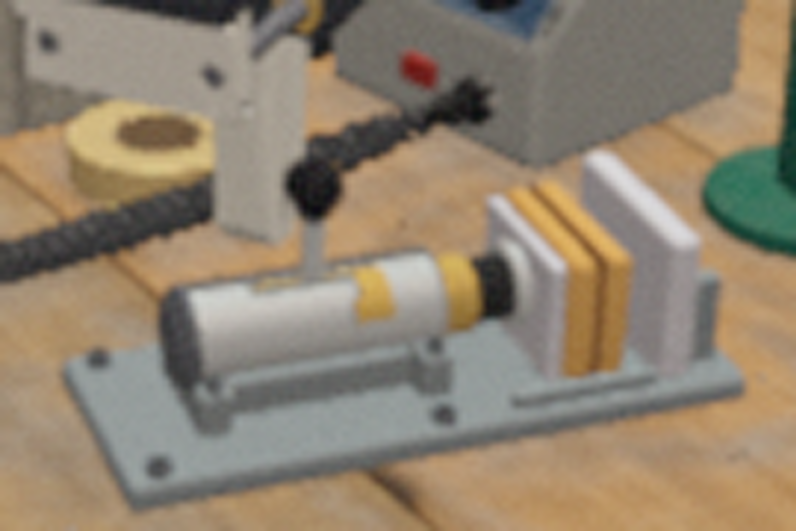

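{"fn": "apply_moves", "kwargs": {"rows": [[0.4,-0.09,0,0,0,0],[0.4,-0.09,0,0,0,0],[0.4,-0.09,0,0,0,0],[0,0,0,0,0,0]]}}

```text
clock: 3.98
position: [0.5901, -0.1134, 0.0745]
ee_rot: [-0.618, 0.618, -0.343, 0.343]
wrist_force: [-1.4, 1.1, -1.2]
width: 0.005
```

```bash
python3 look.py 4
```

```text
3.975 [ 0.5901 -0.1134  0.0745] [-1.42  1.14 -1.22]
```

View pics/s4.png

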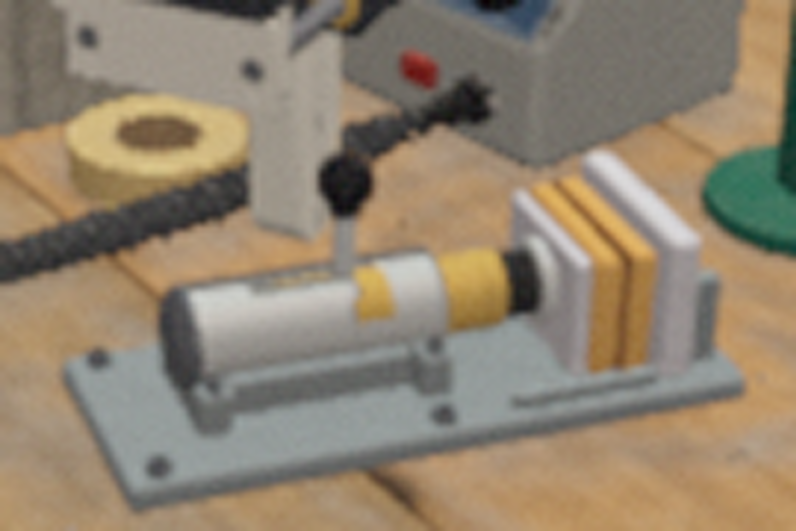

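{"fn": "apply_moves", "kwargs": {"rows": [[0.2,-0.045,0,0,0,0],[0.2,-0.045,0,0,0,0],[0.2,-0.045,0,0,0,0],[0,0,0,0,0,0]]}}

```text
clock: 4.53
position: [0.5951, -0.1145, 0.0744]
ee_rot: [-0.618, 0.619, -0.344, 0.342]
wrist_force: [-6.4, 3.4, 2.4]
width: 0.004
```

```bash
python3 look.py 5
```

```text
4.525 [ 0.5951 -0.1145  0.0744] [-6.39  3.4   2.43]
```

View pics/s5.png

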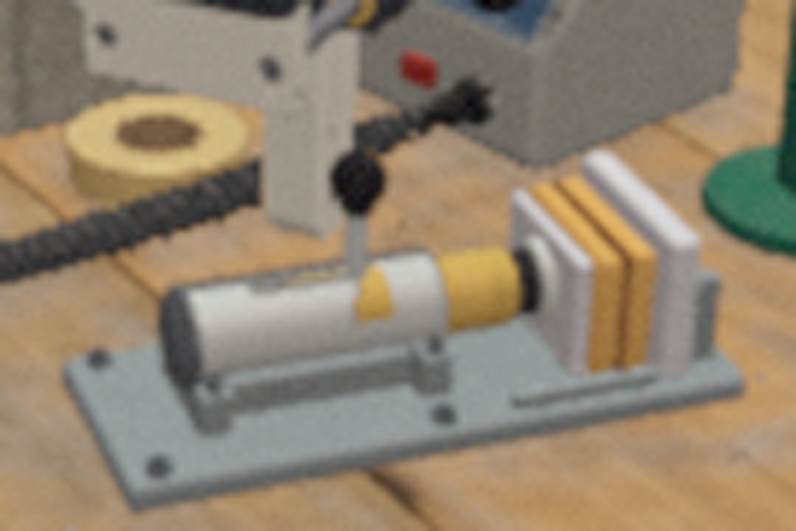

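{"fn": "apply_moves", "kwargs": {"rows": [[0.15,-0.035,0,0,0,0],[0.15,-0.035,0,0,0,0],[0,0,0,0,0,0]]}}

```text
clock: 4.95
position: [0.5977, -0.1151, 0.0743]
ee_rot: [-0.618, 0.619, -0.344, 0.342]
wrist_force: [-8.7, 2.0, 2.9]
width: 0.006
```

```bash
python3 look.py 6
```

```text
4.95 [ 0.5977 -0.1151  0.0743] [-8.73  2.    2.94]
```

View pics/s6.png

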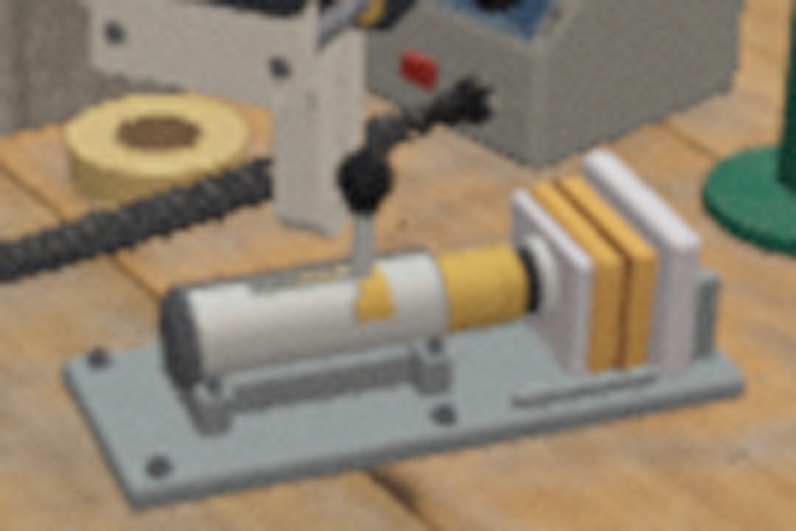

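{"fn": "apply_moves", "kwargs": {"rows": [[0.15,-0.035,0,0,0,0],[0.1,-0.02,0,0,0,0],[0,0,0,0,0,0]]}}

```text
clock: 5.38
position: [0.5999, -0.1156, 0.0742]
ee_rot: [-0.618, 0.619, -0.344, 0.341]
wrist_force: [-10.4, 3.0, 2.7]
width: 0.005
```

```bash
python3 look.py 7
```

```text
5.375 [ 0.5999 -0.1156  0.0742] [-10.41   3.     2.67]
```

View pics/s7.png

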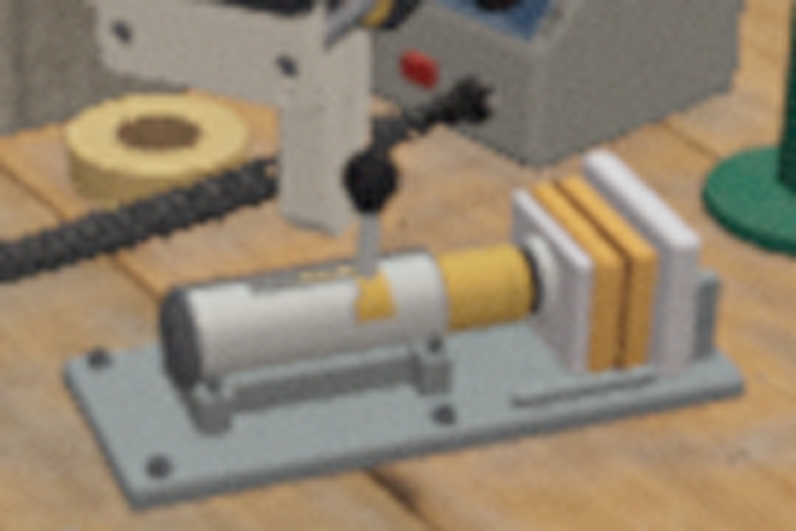

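{"fn": "apply_moves", "kwargs": {"rows": [[-0.06,-0.3,0,0,0,0],[-0.06,-0.3,0,0,0,0],[-0.06,-0.3,0,0,0,0],[0,0,0,0,0,0]]}}

```text
clock: 5.92
position: [0.5991, -0.125, 0.0742]
ee_rot: [-0.618, 0.619, -0.343, 0.342]
wrist_force: [-3.8, 1.9, -1.8]
width: 0.009
```

```bash
python3 look.py 8
```

```text
5.925 [ 0.5991 -0.125   0.0742] [-3.79  1.92 -1.8 ]
```

View pics/s8.png

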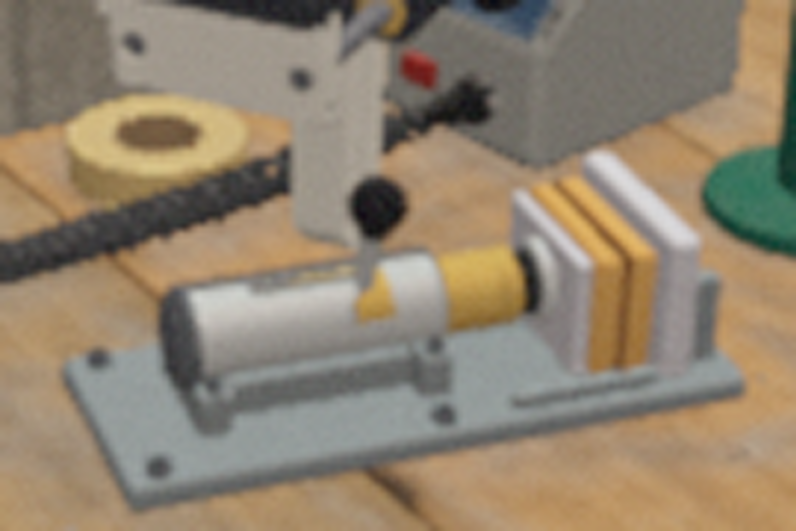

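{"fn": "apply_moves", "kwargs": {"rows": [[-0.08,-0.39,-0.1,0,0,0],[-0.08,-0.39,-0.1,0,0,0],[-0.08,-0.39,-0.1,0,0,0],[-0.08,-0.39,-0.1,0,0,0],[0,0,0,0,0,0]]}}

```text
clock: 6.6
position: [0.5972, -0.1414, 0.071]
ee_rot: [0.618, -0.618, 0.342, -0.344]
wrist_force: [0.1, -0.2, 0.1]
width: 0.004
```

```bash
python3 look.py 9
```

```text
6.6 [ 0.5972 -0.1414  0.071 ] [ 0.06 -0.17  0.07]
```

View pics/s9.png

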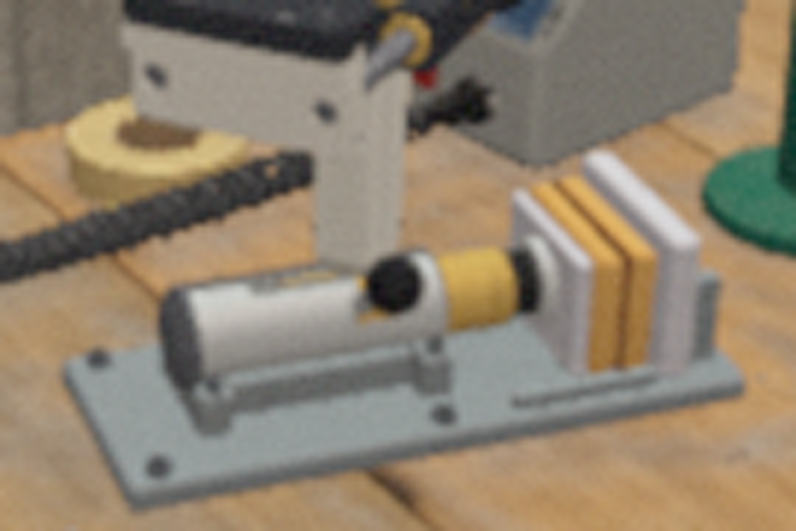

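```bash
python3 - <<'E'
from h import *
from scipy.optimize import least_squares as LS
yaw=np.radians(-12.9);ax=np.array([np.cos(yaw),np.sin(yaw),0]);ay=np.array([-ax[1],ax[0],0]);k=5.9
px=lambda x,y:np.array([255+(x+.5)/k-.5,200+(y+.5)/k-.5])
K=lambda c,pl,th:np.array([c[0],c[1],.036])+ax*(-.052+pl)-ay*.05*np.sin(th)+np.array([0,0,.05*np.cos(th)])
r=LS(lambda c:np.array(proj('side',K(c,.036,0)))-px(371,178),[.624,-.137]);c=r.x;print(c)
for n,q in [('2',(273,192)),('8',(378,206)),('9',(395,283))]:
    r=LS(lambda s:np.array(proj('side',K(c,s[0]/100,s[1])))-px(*q),[3.3,.8]);print(n,r.x,r.cost)
E
```

```text
[ 0.6234414  -0.13507709]
2 [ 0.21162011 -0.00953975] 8.56261180963095e-25
8 [3.26677246 0.30894478] 4.028183790612847e-23
9 [2.9917545  0.87950909] 2.3426013441443167e-25
```

{"fn": "apply_moves", "kwargs": {"rows": [[-0.06,-0.3,-0.2,0,0,0],[-0.06,-0.3,-0.2,0,0,0],[0,0,0,0,0,0]]}}

```text
clock: 7.02
position: [0.5953, -0.1469, 0.0666]
ee_rot: [-0.618, 0.618, -0.343, 0.343]
wrist_force: [0.4, 0.5, 0.3]
width: 0.007
```

```bash
python3 look.py 10
```

```text
7.025 [ 0.5953 -0.1469  0.0666] [0.45 0.48 0.25]
```

View pics/s10.png

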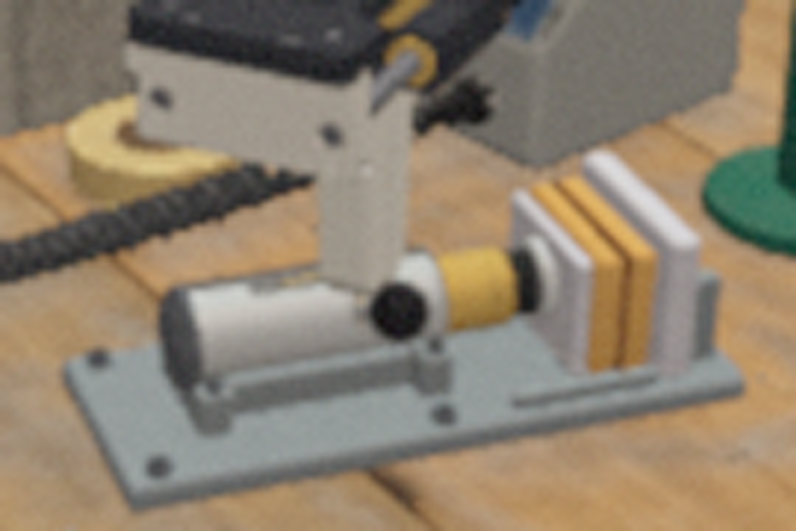

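{"fn": "apply_moves", "kwargs": {"rows": [[-0.05,-0.2,0,0,0,0],[-0.05,-0.2,0,0,0,0],[0,0,0,0,0,0]]}}

```text
clock: 7.45
position: [0.5944, -0.1497, 0.0669]
ee_rot: [0.619, -0.618, 0.343, -0.343]
wrist_force: [0.8, 8.4, 4.8]
width: 0.006
```

```bash
python3 look.py 11; python3 - <<'E'
from h import *
from scipy.optimize import least_squares as LS
yaw=np.radians(-12.9);ax=np.array([np.cos(yaw),np.sin(yaw),0]);ay=np.array([-ax[1],ax[0],0]);k=5.9
px=lambda x,y:np.array([255+(x+.5)/k-.5,200+(y+.5)/k-.5])
K=lambda c,pl,th:np.array([c[0],c[1],.036])+ax*(-.052+pl)-ay*.05*np.sin(th)+np.array([0,0,.05*np.cos(th)])
c=[ 0.6234414,-0.13507709]
r=LS(lambda s:np.array(proj('side',K(c,s[0]/100,s[1])))-px(399,309),[3.3,.8]);print(r.x)
p=ctrl.observe()['position']-np.array([*c,0]);print('finger clamp',p@ax,p@ay)
E
```

```text
7.45 [ 0.5944 -0.1497  0.0669] [0.81 8.35 4.76]
[2.96189369 1.04757422]
finger clamp -0.025072025748665114 -0.02074159307091977
```

View pics/s11.png

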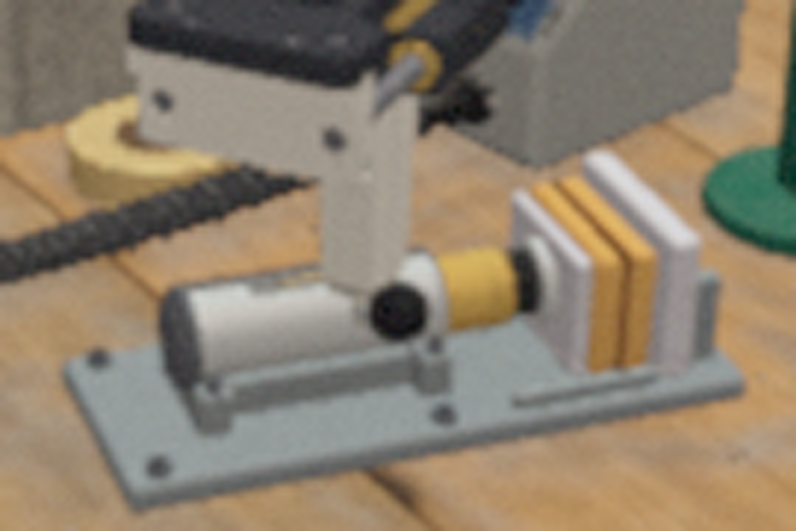

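{"fn": "apply_moves", "kwargs": {"rows": [[-0.1,0.4,0.1,0,0,0],[-0.4,0.8,0.5,0,0,0],[-0.5,0.8,3,0,0,0],[-1,2,5,0,0,0],[-3,4,3,0,0,0],[-3,4,3,0,0,0],[-3,4,0,0,0,0],[-3,4,0,0,0,0],[0,0,0,0,0,0]]}}

```text
clock: 8.62
position: [0.4523, 0.0512, 0.213]
ee_rot: [-0.619, 0.619, -0.342, 0.342]
wrist_force: [-0.3, -0.4, 1.1]
width: 0.004
```

```bash
python3 look.py 12; python3 - <<'E'
from h import *
p,d=ctrl.camera('top');cv2.imwrite("pics/t12.png",cv2.resize(p[155:280,280:370,::-1],None,fx=4.74,fy=4.74,interpolation=2))
for z in [(338,211)]:pass
E
```

```text
8.625 [0.4523 0.0512 0.213 ] [-0.28 -0.43  1.05]
```

View pics/s12.png

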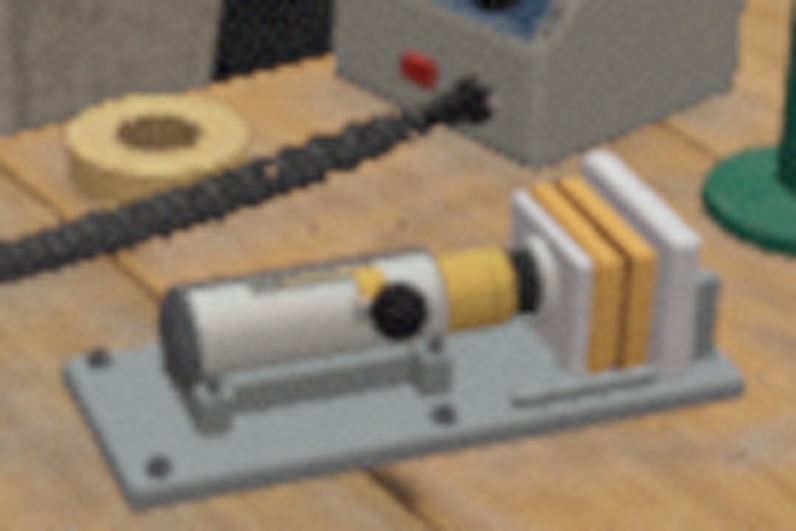

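View pics/t12.png

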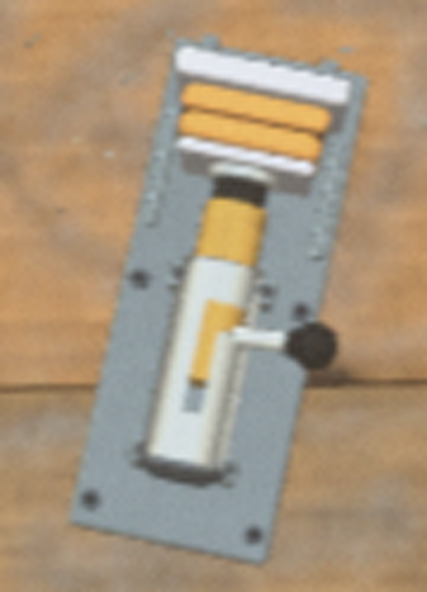

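```bash
python3 - <<'E'
from h import *
k=4.74;yaw=np.radians(-12.96);ax=np.array([np.cos(yaw),np.sin(yaw),0]);ay=np.array([-ax[1],ax[0],0]);c=np.array([.6248,-.1334,0])
f=lambda x,y,z:((atz('top',280+(x+.5)/k-.5,155+(y+.5)/k-.5,z)-c)@np.c_[ax,ay]).round(4)
print('knob',f(311,345,.060),'mould far top edge',f(260,97,.058),'plate face top',f(262,92,.063),'press face top',f(250,160,.058))
E
```

```text
knob [-0.0206 -0.0433] mould far top edge [ 0.0782 -0.0012] plate face top [ 0.0791 -0.0018] press face top [ 0.0509 -0.0027]
```

```bash
python3 -c "
from workcell import ctrl
print(ctrl.job_done(), ctrl.observe()['clock'])"
```

```text
the job is handed in; nothing more can be done
the job is handed in; nothing more can be done
```

The clamp is closed, and I handed the job in at about 8.7 s on the robot's clock. I pushed the handle from outside with the closed fingertips, using a 45° finger face. It went to the corner at about 11 N, then over sideways until it stopped against the end of the cross slot at about 8 N. Then I backed the arm clear.

**Last checks, with the arm clear:**
- **Handle (top camera):** the knob is at clamp x = -20.6 mm, y = -43 mm. That puts the plunger at about 31.4 mm, against an expected seat of 31.5 mm.
- **Mould:** it looks upright, and its far face is within about 1–2 mm of the back plate. That is close to the 2 mm limit, but the camera error is about as large.
- **Bystanders:** the arm's path did not go near them. I did not measure their positions again at the end.

**One disagreement:** the side camera put the plunger at about 29.6 mm with the swing at 1.05 rad. It also read about 2 mm low partway through the swing, so I trusted the top camera. The press force on the mould cannot be measured directly. I inferred it from the spring and the seated position.

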